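# Clear the light well and seat the collector lens on its three balls

### The job

A brass spacer has fallen into the narrow light well of the microscope's lamp base: fish it out with the blue sprung tongs (not with the fingers), leave it in the small blue bin, and hang the tongs back on their stand. Then seat the black lens cell gently on the lamp base's three steel balls, its red dot on the same side as the base's red dot, so that every ball sits between its pair of pins and the cell lies level and cannot rock. Leave the eyepiece, the objective, the cleaner bottle and the jar where they stand.

Things in the scene. Friction and masses are not known exactly. Their poses are not given: they have to be found in the camera images.
- mount: Fixed lamp base: white block 110 (x) by 100 (y) mm, black top face 55 mm above the bench; origin at the centre of its underside, z up. Three polished steel balls stand on short posts on the top face; between them opens the narrow light well. A red dot on the top marks its +x side (at x = +41 mm). A black knob sticks out 12 mm on its +y side (look only).
- seat (a point): Where the lens cell's origin must be when fully seated: on the mount's axis, 68 mm above its origin; axes as the mount's.
- well_floor (a point): Centre of the light well's floor (mount x = +2, y = 0, z = 10 mm). The well is a rectangular pocket 21 mm along mount x by 38 mm along mount y, 45 mm deep from the top face: too narrow for a gripper's fingers.
- ball_front: Steel ball, radius 6 mm, origin at its centre: mount x = +25, y = 0, z = 65 mm (top at 71 mm). Fixed.
- ball_left: Steel ball, radius 6 mm, origin at its centre: mount x = -18, y = +15, z = 65 mm. Fixed.
- ball_right: Steel ball, radius 6 mm, origin at its centre: mount x = -18, y = -15, z = 65 mm. Fixed.
- spacer: Loose brass spacer, solid cylinder 10 mm in diameter, 14 mm high, 12 g, standing upright on the floor of the light well, up to 3 mm (x) and 4 mm (y) off the well's centre; origin at the centre of its underside.
- spacer_center (a point): Centre of the spacer, 7 mm above its origin.
- tongs: Loose blue parallel tongs, 0.12 kg, hanging tips down from a cross-bar 92 (x) by 20 (y, 26 at its middle) by 8 mm. Origin: centre of the bar's underside; x along the bar, z up. Two steel jaws, 10 mm wide (x), 4 mm thick (y), reach 132 mm below the origin, at y = +-10 to +-14 when open. Blue finger pads on their outsides, centred 30 mm below the origin.
- tongs_grip (a point): Middle between the tongs' blue finger pads (24 mm wide in x, 26 mm tall; 36 mm over both when open, 24 shut, 26 on the spacer). Grip here, closing along the tongs' y. Hold at about 32 mm over the pads to carry the tongs with open tips; squeeze further to pinch; let go and they spring open.
- tongs_tip (a point): Between the lower ends of the jaws, 132 mm below the tongs' origin. The gap between the jaws is 20 mm open, 8 mm fully squeezed.
- jaw_l (a joint): How far each jaw is squeezed in (both move in step along the tongs' y, parallel, against springs of 4 N open to 5.5 N shut): 0 open, 0.006 m shut, 0.005 m with the spacer held.
- stand: Fixed tongs stand; origin at the centre of its underside. Base 100 (x) by 85 (y) by 8 mm; two uprights at x = +-36 mm (12 mm thick, 34 mm wide in y), 145 mm high. The tongs' bar rests on their flat tops, along the stand's x, between lips 5 mm high that leave 30 mm in y for the 20 mm bar. Open to both y sides between the uprights.
- cell: Loose black lens cell, 0.13 to 0.25 kg: frame 70 (x) by 54 (y) by 20 mm from 5 to 25 mm above the origin, domed lens to 30 mm, red dot on top at x = +27. Under it three pairs of 6 mm dowel pins, axes 13 mm apart, cradle the three balls, only with cell x along mount x; each pair catches its ball from a few mm off. Origin central, level with the pins' lowest points (z = 0 on the bench).
- bin: Fixed small open blue bin, 90 by 90 by 28 mm high, walls and floor 4 mm; origin at the centre of its underside.
- eyepiece: Bystander: loose upright black eyepiece, 38 mm in diameter, 58 mm high; origin at the centre of its underside.
- objective: Bystander: loose upright steel objective with a yellow band, 24 mm in diameter, 44 mm high; origin at the centre of its underside.
- cleaner: Bystander: loose upright amber bottle, 38 mm in diameter, 75 mm high; origin at the centre of its underside.
- jar: Bystander: loose upright green glass screw jar with a white cap, 44 mm in diameter, 45 mm high; origin at the centre of its underside.
Things that resemble listed ones, but are neither listed nor needed, are in the scene too. Leave any purple look-alike of the mount alone.

How it is judged:
By the outcome, as a careful person would: the job done as asked, in the order asked, and still so for the second after the job is handed in, with the robot touching nothing.
It also fails if it takes over 70 s, if anything falls off the work surface, if the arm or the gripper's body presses on something with over 40 N, if the wrist force passes 120 N, or if a joint passes its speed limit or range.

### The arm

A 6-joint arm with a two-finger parallel gripper is mounted at the origin on the work surface. World frame = base frame: x ahead of the robot, y to its left, z up, the work surface at z = 0. Lengths are in m, angles in rad, forces in N, time in s.
With the tool pointing down it reaches from about 0.35 to 0.775 m from the base axis. Payload 5.5 kg.
Tool frame: the origin (TCP) lies midway between the tips of the shut fingers; the grasp point (between the pads) lies 19 mm behind it (env.hold_point_z is the distance from the TCP to the grasp point, in m); z points along the fingers, y is the line along which they close (so a half turn about z gives the same grasp; the last joint's range is limited). The gripper opens to 85 mm and grips with 20 to 120 N. Pads are 22 mm wide; open, the fingers measure 114 mm over their backs; the gripper's body (76 mm by 85 mm) begins 54 mm behind the grasp point. The pads swing forward as they close: fully open they stand 13 mm farther back than shut.
Start: joints at [-1.323, 0.313, 0.046, 1.304, 0, 1.431], TCP at [0.217, -0.532, 0.231] pointing down, gripper open.
Joint ranges: [-2.76, 2.76], [-0.86, 1.69], [-1.03, 1.26], [-2.2, 2.34], [-1.47, 1.5], [-3.14, 3.14]. Speed limits (rad/s): [2.57, 2.57, 3.14, 3.14, 3.14, 3.14].

### API

Orientations are given as a unit quaternion [w, x, y, z].
In Python, from workcell import env, read_camera gives the robot as it stands. The module is installed in compiled form; this text tells all that it offers.
- The arm moves only by the tool carry_out, never from a script. Its argument "moves" is a list of rows, each an object of numbers: "tx", "ty", "tz": the shift along the world's x, y, z in cm; "wx", "wy", "wz": the turn, a rotation vector about the world's x, y, z in rad; "claw": the closure, from -1 (fully open) to 1 (shut). A call has 1 to 8 rows; each row shifts and turns the commanded pose from where the row before left it; what a row does not reach is not made up. A row lasts 1/8 s, in which the tool goes at most 62.5 mm and 10.7 degrees, less where a joint would pass 70% of its speed; a pose out of reach is approached as far as the arm can. A call is refused whole if a number of a shift passes 6.25 or a number of a turn 0.188, either way. A call with a gripper value outside its range is refused whole. The fingers move at their own pace and stop on an object; "newtons" is the grip in N (left out, the last holds). Time passes only in rows, so rows that do not move let the fingers close. It gives the time, the measured TCP pose, the force, the opening and the grip force at its end, in the units of the state.
- env.get_state(): the state, without advancing time (a new reading comes with each control period).
- read_camera(name): name is "scene" or "top"; returns a dict with "image" (480x640x3 uint8, blue, green, red), "z_map" (480x640 float32, m along the optical axis (not along the pixel's ray), 0 where there is no reading), "fx", "fy", "cx", "cy" (pixels), "k1" (the pictures are not rectified: a ray, as slopes to the right and down, at radius r is drawn at 1 + k1 r^2 times it, then the intrinsics apply), "camera_from_world" (4x4, takes a point from world to camera coordinates). Camera axes: x right, y down, z forward; pixel columns grow to the right and rows downward; lengths in m; the calibration is good to about 2 mm. A picture is of the moment at which its call begins.
- env.hand_in(): hands the job in; it is judged then, once.
The state is a dict: "clock": time; "joint_pos": joint angles; "qvel": joint speeds; "tau": joint torques, N m; "tcp_pos": TCP position; "orientation": TCP orientation; "wrist_force": force on the tool from outside, world axes, zero at the start; "ft_torque": the same for the moment, N m; "finger_gap": finger opening in m; "grip_force": force on a finger pad.
Only numpy, scipy, OpenCV 4.12 (cv2) and the standard library are available. Lean on these libraries where they do the work, as an engineer would, in place of code of your own. Each camera call takes 0.05 s, during which the arm holds its last target. There are 200 camera calls.

## Working session

There is one attempt and no reset: what is moved stays moved. The work goes in short steps, Python scripts to look and compute and a tool call to move; the robot and the scene stay as the last step left them, time stands still between calls to the robot, and variables do not carry over. Pictures are saved under pics/ and viewed, at most 10 in all, crops included, and the job is handed in when it is done.

Besides the shell and the picture viewer there is one more tool, called after ">>>" by a JSON object that holds its "api" and its "payload", one argument or row to a line. carry_out: Moves the arm, as the interface text tells. Its arguments: {"type":"object","properties":{"moves":{"type":"array","items":{"type":"object","properties":{"tx":{"type":"number"},"ty":{"type":"number"},"tz":{"type":"number"},"wx":{"type":"number"},"wy":{"type":"number"},"wz":{"type":"number"},"claw":{"type":"number"}}}},"newtons":{"type":"number"}},"required":["moves"]}

```bash
mkdir -p pics; cat > h.py <<'E'
import numpy as np, cv2
from workcell import env, read_camera
def shot(n, f=None):
    c=read_camera(n)
    if f: cv2.imwrite('pics/'+f,c['image'])
    return c
def slopes(c,u,v):
    K=np.array([[c['fx'],0,c['cx']],[0,c['fy'],c['cy']],[0,0,1.]])
    p=np.array([[[u,v]]],float)
    return cv2.undistortPoints(p,K,np.array([c['k1'],0,0,0.]))[0,0]
def ray(c,u,v):
    T=np.array(c['camera_from_world']);R=T[:3,:3];o=-R.T@T[:3,3]
    s=slopes(c,u,v);return o,R.T@np.array([s[0],s[1],1.])
def onz(c,u,v,z):
    o,d=ray(c,u,v);return o+d*(z-o[2])/d[2]
def pt(c,u,v):
    o,d=ray(c,u,v);return o+d*c['z_map'][int(round(v)),int(round(u))]
def cloud(c):
    T=np.array(c['camera_from_world']);R=T[:3,:3];o=-R.T@T[:3,3]
    K=np.array([[c['fx'],0,c['cx']],[0,c['fy'],c['cy']],[0,0,1.]])
    v,u=np.mgrid[:480,:640];p=np.stack([u,v],-1).reshape(-1,1,2).astype(float)
    s=cv2.undistortPoints(p,K,np.array([c['k1'],0,0,0.]))[:,0]
    z=c['z_map'].reshape(-1,1)
    P=np.c_[s*z,z]@R+o
    P[z[:,0]==0]=np.nan
    return P.reshape(480,640,3)
def proj(c,P):
    T=np.array(c['camera_from_world']);q=T[:3,:3]@np.array(P)+T[:3,3]
    s=q[:2]/q[2];s=s*(1+c['k1']*(s@s));return s*[c['fx'],c['fy']]+[c['cx'],c['cy']]
E
python3 - <<'E'
from h import *
for n in('scene','top'):
    c=shot(n,n+'0.png');T=np.array(c['camera_from_world']);print(n,c['fx'],c['k1'],-T[:3,:3].T@T[:3,3],T[:3,:3].round(2).tolist())
print(env.get_state(),env.hold_point_z)
E
```

```text
scene 555.1735497147238 -0.15095139316589828 [ 1.25062065 -0.31369117  0.61700312] [[0.4, 0.92, 0.01], [0.51, -0.21, -0.84], [-0.76, 0.34, -0.55]]
top 464.49470901596914 -0.023808201885863797 [ 4.47047277e-01 -1.02634704e-03  1.04923243e+00] [[-0.03, -1.0, -0.01], [-0.99, 0.03, -0.11], [0.11, 0.01, -0.99]]
{'clock': 0.1, 'joint_pos': array([-1.32261543e+00,  3.13929758e-01,  4.50781922e-02,  1.30362545e+00,
       -1.26000085e-05,  1.43118120e+00]), 'qvel': array([-6.99067118e-04, -2.37571210e-03,  3.05498270e-03,  4.49091059e-05,
       -1.40766134e-04,  4.60794940e-04]), 'tau': array([ 1.49399359e-03, -4.81725168e+01,  2.99244958e+01,  1.26886839e-02,
       -2.42394763e-04, -6.87911594e-06]), 'tcp_pos': array([ 0.21729766, -0.53184784,  0.23048964]), 'orientation': array([-8.38766719e-04,  9.81260255e-01,  1.92685252e-01, -5.18847469e-05]), 'wrist_force': array([ 0.02655189,  0.26094646, -0.01081553]), 'ft_torque': array([ 0.00664908, -0.03736986,  0.04539133]), 'grip_force': 0.0, 'finger_gap': 0.0852769953518184} 0.0187
```

View pics/scene0.png

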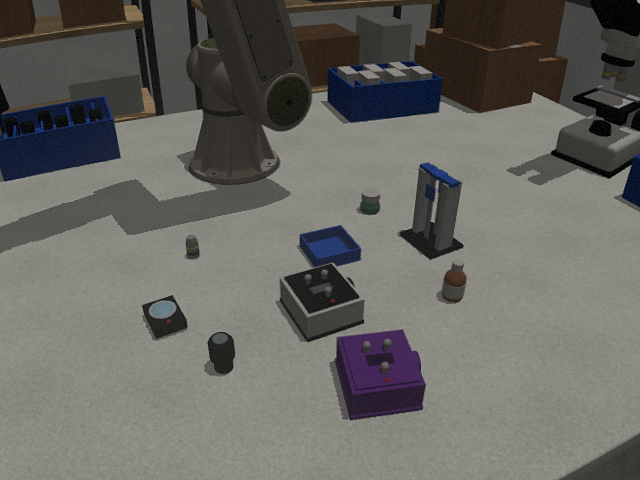

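View pics/top0.png

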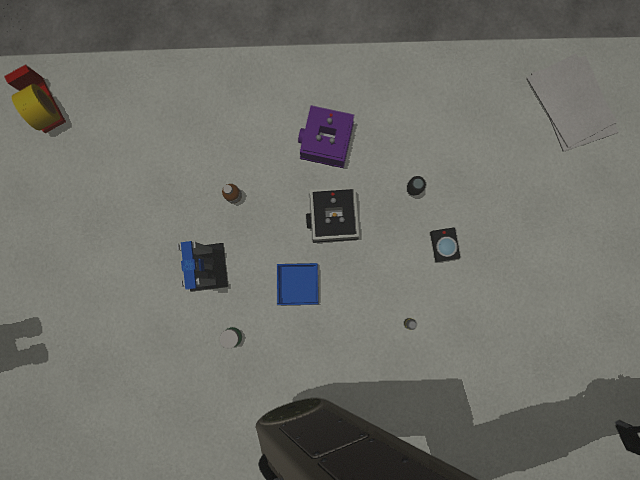

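The white-and-black base is at scene (322,300) and top (334,215); its purple look-alike is at scene (380,372), top (327,136). The rest, in top pixels:

- stand with blue tongs: (205,266)
- cell: (446,246)
- bin: (298,284)
- eyepiece: (416,186)
- objective: (410,323)
- cleaner: (232,193)
- jar: (233,337)

The candidates for the mount are white (334,215) and purple (327,136), and I choose the white one. The small blue bin could be confused with the blue crates at the back of the scene view, so I choose (298,284). I'll check these in a close crop.

```bash
python3 - <<'E'
from h import *
t=shot('top');s=shot('scene')
def cr(c,u,v,w):return cv2.resize(c['image'][v-w:v+w,u-w:u+w],(260,260),interpolation=cv2.INTER_CUBIC)
a=np.hstack([cr(t,334,215,36),cr(t,205,266,36),cr(t,446,246,26)])
b=np.hstack([cr(s,322,300,50),cr(s,432,210,52),cr(s,165,315,36)])
cv2.imwrite('pics/crop1.png',np.clip(np.vstack([a,b])*1.6,0,255).astype(np.uint8))
C=cloud(t)
for n,u0,u1,v0,v1,z0,z1 in[('mount',290,375,175,255,.045,.062),('bar',165,240,230,305,.148,.168),('bin',265,335,250,320,.022,.032),('cell',420,470,220,270,.02,.028),('eyep',400,435,170,205,.05,.065),('obj',395,425,310,335,.035,.05),('clean',215,250,175,210,.06,.085),('jar',215,250,320,352,.035,.05)]:
    P=C[v0:v1,u0:u1];m=(P[...,2]>z0)&(P[...,2]<z1);Q=P[m].astype(np.float32)
    r=cv2.minAreaRect(Q[:,:2]*1000);print(n,m.sum(),np.median(Q[:,2]).round(4),np.round(r[0],1),np.round(r[1],1),round(r[2],1))
E
```

```text
mount 2085 0.0546 [606.5 -24.4] [110.8 107.8] 2.2
bar 598 0.1529 [496.3 261.5] [91.9 36.5] 5.4
bin 295 0.0278 [455.5  56.4] [89.7 89.6] 89.1
cell 535 0.0251 [ 533.1 -273.7] [70.4 53. ] 7.0
eyep 232 0.058 [ 664.2 -212.5] [35.6 36.2] 41.0
obj 78 0.0428 [ 361.6 -187. ] [18. 20.] 75.6
clean 72 0.0745 [661.4 199.6] [18.6 16.7] 44.3
jar 290 0.0447 [342.  204.9] [38.3 38.9] 45.0
```

View pics/crop1.png

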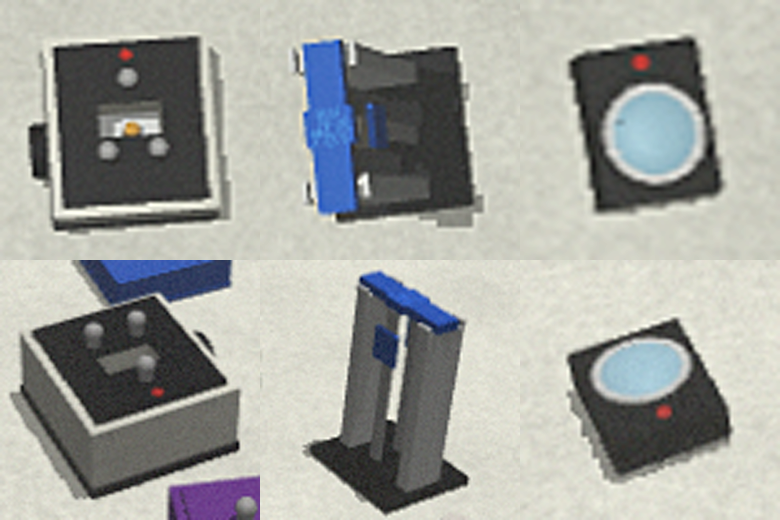

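The crops confirm the choices. The white base has its red dot at top (332.6,194) and the brass spacer is visible in its well at (334.3,214.4). The tongs hang on the stand, and the cell's red dot is at (446,231). Next, precise poses.

```bash
cat > meas.py <<'E'
from h import *
def hsv(c):return cv2.cvtColor(c['image'],cv2.COLOR_BGR2HSV)
def blobs(m,box,amin=3):
    u0,u1,v0,v1=box;k=np.zeros_like(m,np.uint8);k[v0:v1,u0:u1]=m[v0:v1,u0:u1]
    n,_,st,ce=cv2.connectedComponentsWithStats(k);return [(st[i,4],ce[i]) for i in range(1,n) if st[i,4]>=amin]
def red(c):
    h=hsv(c);return ((h[...,0]<8)|(h[...,0]>172))&(h[...,1]>120)&(h[...,2]>60)
def rect(c,m,box,z):
    u0,u1,v0,v1=box;k=np.zeros(m.shape,np.uint8);k[v0:v1,u0:u1]=m[v0:v1,u0:u1]
    cs,_=cv2.findContours(k,cv2.RETR_EXTERNAL,cv2.CHAIN_APPROX_NONE);ct=max(cs,key=cv2.contourArea)[:,0]
    P=np.array([onz(c,u,v,z)[:2]*1000 for u,v in ct],np.float32);r=cv2.minAreaRect(P)
    return np.round(r[0],1),np.round(r[1],1),round(r[2],2)
E
python3 - <<'E'
from meas import *
t=shot('top');s=shot('scene')
h=hsv(t);C=cloud(t)
print('reds top',[(a,c.round(1),onz(t,*c,.0555)[:2].round(4)) for a,c in blobs(red(t),(310,360,180,250))],[(a,c.round(1),onz(t,*c,.025)[:2].round(4)) for a,c in blobs(red(t),(430,465,225,265))])
print('reds sc',[(a,c.round(1),onz(s,*c,.0555)[:2].round(4)) for a,c in blobs(red(s),(300,350,285,320))],[(a,c.round(1),onz(s,*c,.025)[:2].round(4)) for a,c in blobs(red(s),(140,190,300,340))])
# balls : high points by depth
print('balls top',[(a,c.round(1),onz(t,*c,.068)[:2].round(4)) for a,c in blobs((C[...,2]>.062),(315,355,185,235))])
D=cloud(s);print('balls sc',[(a,c.round(1),onz(s,*c,.067)[:2].round(4)) for a,c in blobs((D[...,2]>.061),(290,350,265,310))])
v=h[...,2]
print('black',rect(t,(v<75),(318,356,188,240),.055), 'blackall',rect(t,v<75,(312,360,186,242),.055))
m=(C[...,2]>.1515)&(C[...,2]<.165);print('bar d',rect(t,m,(165,240,230,305),.153))
b=(h[...,0]>100)&(h[...,0]<125)&(h[...,1]>130)
print('bar blue',rect(t,b&(C[...,2]>.148),(165,240,230,305),.153))
hs=hsv(s);b=(hs[...,0]>100)&(hs[...,0]<125)&(hs[...,1]>130);print('bar sc',rect(s,b&(D[...,2]>.151),(405,470,155,195),.153))
print('cell',rect(t,(C[...,2]>.018),(422,470,220,270),.025),rect(s,(D[...,2]>.0235)&(D[...,2]<.0275),(135,195,290,340),.025))
br=(h[...,0]>8)&(h[...,0]<28)&(h[...,1]>120);print('brass',[(a,c.round(1),onz(t,*c,.024)[:2].round(4)) for a,c in blobs(br,(320,350,200,228))])
E
```

```text
reds top [(np.int32(10), array([332.4, 193.5]), array([ 0.6478, -0.0259]))] [(np.int32(10), array([443.8, 232. ]), array([ 0.5601, -0.271 ]))]
reds sc [(np.int32(15), array([332.1, 300.4]), array([ 0.6462, -0.0229]))] [(np.int32(13), array([168.4, 320.6]), array([ 0.5582, -0.2679]))]
balls top [(np.int32(24), array([333.3, 200. ]), array([ 0.6311, -0.027 ])), (np.int32(26), array([341.7, 219.3]), array([ 0.5887, -0.0435])), (np.int32(25), array([327.7, 220.2]), array([ 0.5877, -0.0137]))]
balls sc [(np.int32(42), array([323.8, 272.9]), array([ 0.5896, -0.0121])), (np.int32(45), array([307. , 277.6]), array([ 0.5905, -0.0423])), (np.int32(44), array([327.2, 290.1]), array([ 0.6328, -0.0254]))]
black (array([606.3, -30.6]), array([98.9, 80.5]), 1.95) blackall (array([606.2, -27.4]), array([98.9, 86.9]), 1.95)
bar d (array([496.4, 260.8]), array([91.3, 26.6]), 6.41)
bar blue (array([496.6, 260.6]), array([91.7, 25.8]), 7.2)
bar sc (array([498.1, 261.6]), array([93.9, 28.8]), 1.26)
cell (array([ 533. , -272.5]), array([70., 54.]), 7.04) (array([ 534.7, -271.5]), array([72. , 52.8]), 7.4)
brass [(np.int32(11), array([334.3, 214.2]), array([ 0.6072, -0.0294]))]
```

```bash
python3 - <<'E'
from meas import *
for n,box in(('top',(165,240,230,305)),('scene',(405,470,155,195))):
    c=shot(n);C=cloud(c);h=hsv(c);b=(h[...,0]>100)&(h[...,0]<125)&(h[...,1]>130)
    u0,u1,v0,v1=box
    for nm,m in(('blue',b&(C[...,2]>.1515)&(C[...,2]<.16)),('lips',~b&(C[...,2]>.14)&(C[...,2]<.1515))):
        P=C[v0:v1,u0:u1][m[v0:v1,u0:u1]].astype(np.float32)[:,:2]*1000
        mu=P.mean(0);w,V=np.linalg.eigh(np.cov(P.T));d=V[:,1]*np.sign(V[0,1])
        print(n,nm,len(P),mu.round(1),'yaw',np.degrees(np.arctan2(d[1],d[0])).round(2),np.sqrt(w*12).round(1))
        if nm=='blue':
            q=(P-mu)@np.c_[d,[-d[1],d[0]]]
            for lo in range(-45,45,15):
                k=q[(q[:,0]>=lo)&(q[:,0]<lo+15)]; print(lo,k[:,1].min().round(1),k[:,1].max().round(1),end=' | ')
            print()
E
```

```text
top blue 428 [497.4 260.6] yaw 6.23 [22.3 88.5]
-45 -10.0 10.3 | -30 -9.8 10.2 | -15 -12.4 12.7 | 0 -13.1 13.3 | 15 -9.7 10.0 | 30 -10.2 9.9 | 
top lips 139 [497.7 257.6] yaw 7.29 [ 46.5 113.6]
scene blue 277 [501.3 260.8] yaw 5.22 [22.2 89.5]
-45 -8.4 10.7 | -30 -7.3 10.9 | -15 -10.5 13.0 | 0 -12.9 14.7 | 15 -8.7 10.4 | 30 -9.0 12.6 | 
scene lips 161 [512.9 257.2] yaw 14.69 [ 35.9 112.2]
```

>>> {"api": "carry_out", "payload": {
  "moves": [
    {"tx":2.0,"ty":5.6,"wz":0.187},
    {"tx":2.0,"ty":5.6,"wz":0.187},
    {"tx":2.0,"ty":5.6,"wz":0.187},
    {"tx":2.0,"ty":5.6,"wz":0.187},
    {"tx":2.0,"ty":5.6,"wz":0.187},
    {"tx":2.0,"ty":5.6,"wz":0.187},
    {"tx":2.0,"ty":5.6,"wz":0.187},
    {"tx":2.0,"ty":5.6,"wz":0.187}
  ]
}}

```text
invalid input at $.moves[0]: expected keys tx, ty, tz, wx, wy, wz, claw
```

>>> {"api": "carry_out", "payload": {
  "moves": [
    {"tx":2.0,"ty":5.6,"tz":0,"wx":0,"wy":0,"wz":0.187,"claw":-1},
    {"tx":2.0,"ty":5.6,"tz":0,"wx":0,"wy":0,"wz":0.187,"claw":-1},
    {"tx":2.0,"ty":5.6,"tz":0,"wx":0,"wy":0,"wz":0.187,"claw":-1},
    {"tx":2.0,"ty":5.6,"tz":0,"wx":0,"wy":0,"wz":0.187,"claw":-1},
    {"tx":2.0,"ty":5.6,"tz":0,"wx":0,"wy":0,"wz":0.187,"claw":-1},
    {"tx":2.0,"ty":5.6,"tz":0,"wx":0,"wy":0,"wz":0.187,"claw":-1},
    {"tx":2.0,"ty":5.6,"tz":0,"wx":0,"wy":0,"wz":0.187,"claw":-1},
    {"tx":2.0,"ty":5.6,"tz":0,"wx":0,"wy":0,"wz":0.187,"claw":-1}
  ],
  "newtons": 20
}}

```text
clock: 1.4
tcp_pos: [0.3779, -0.0826, 0.2317]
orientation: [0.001, 0.586, 0.81, 0.0]
wrist_force: [1.2, 0.0, -0.6]
finger_gap: 0.0858
grip_force: 0.0
```

>>> {"api": "carry_out", "payload": {
  "moves": [
    {"tx":1.7,"ty":4.9,"tz":0,"wx":0,"wy":0,"wz":0.17,"claw":-1},
    {"tx":1.7,"ty":4.9,"tz":0,"wx":0,"wy":0,"wz":0.17,"claw":-1},
    {"tx":1.7,"ty":4.9,"tz":0,"wx":0,"wy":0,"wz":0.17,"claw":-1},
    {"tx":1.7,"ty":4.9,"tz":0,"wx":0,"wy":0,"wz":0.17,"claw":-1},
    {"tx":1.7,"ty":4.9,"tz":0,"wx":0,"wy":0,"wz":0.17,"claw":-1},
    {"tx":1.7,"ty":4.9,"tz":0,"wx":0,"wy":0,"wz":0.17,"claw":-1},
    {"tx":1.7,"ty":4.9,"tz":0,"wx":0,"wy":0,"wz":0.17,"claw":-1},
    {"tx":0,"ty":0,"tz":0,"wx":0,"wy":0,"wz":0.17,"claw":-1}
  ]
}}

```text
clock: 2.4
tcp_pos: [0.4971, 0.2619, 0.2305]
orientation: [0.0, -0.056, 0.998, 0.0]
wrist_force: [-0.9, -1.2, -0.1]
finger_gap: 0.0854
grip_force: 0.0
```

```bash
cat > st.py <<'E'
from h import *
s=env.get_state();w,x,y,z=s['orientation']
from scipy.spatial.transform import Rotation as R
M=R.from_quat([x,y,z,w]).as_matrix()
print(round(s['clock'],2),(s['tcp_pos']*1000).round(1),'psi',round(np.degrees(np.arctan2(M[1,0],M[0,0]))%360,2),'tilt',M[:2,2].round(4),'F',s['wrist_force'].round(1),'gap',round(s['finger_gap']*1000,1),s['grip_force'],'q',s['joint_pos'].round(2))
E
python3 st.py; python3 -c "
from h import *
shot('scene','scene1.png');shot('top','top1.png')"
```

```text
2.4 [497.1 261.9 230.5] psi 186.41 tilt [0.     0.0006] F [-0.9 -1.2 -0.1] gap 85.4 0.0 q [0.34 0.29 0.01 1.29 0.   0.23]
```

>>> {"api": "carry_out", "payload": {
  "moves": [
    {"tx":0,"ty":-0.08,"tz":-3.3,"wx":0,"wy":0,"wz":0,"claw":-1},
    {"tx":0,"ty":0,"tz":-3.3,"wx":0,"wy":0,"wz":0,"claw":-1},
    {"tx":0,"ty":0,"tz":-3.3,"wx":0,"wy":0,"wz":0,"claw":-1},
    {"tx":0,"ty":0,"tz":-3.3,"wx":0,"wy":0,"wz":0,"claw":-1},
    {"tx":0,"ty":0,"tz":0,"wx":0,"wy":0,"wz":0,"claw":0},
    {"tx":0,"ty":0,"tz":0,"wx":0,"wy":0,"wz":0,"claw":0},
    {"tx":0,"ty":0,"tz":0,"wx":0,"wy":0,"wz":0,"claw":0}
  ]
}}

```text
clock: 3.38
tcp_pos: [0.4977, 0.2582, 0.1012]
orientation: [0.002, -0.051, 0.999, 0.001]
wrist_force: [-0.3, 1.2, 0.5]
finger_gap: 0.0431
grip_force: 1.0
```

```bash
python3 st.py; python3 - <<'E'
from h import *
a=shot('scene')['image'][130:290,370:530];b=shot('top')['image'][210:320,150:260]
cv2.imwrite('pics/g1.png',np.hstack([cv2.resize(x,(400,400),interpolation=cv2.INTER_CUBIC) for x in(a,b)]))
E
```

```text
3.38 [497.7 258.2 101.2] psi 185.8 tilt [0.0031 0.0013] F [-0.3  1.2  0.5] gap 43.1 0.9709896147251129 q [ 0.34  0.36 -0.22  0.99  0.    0.23]
```

View pics/g1.png

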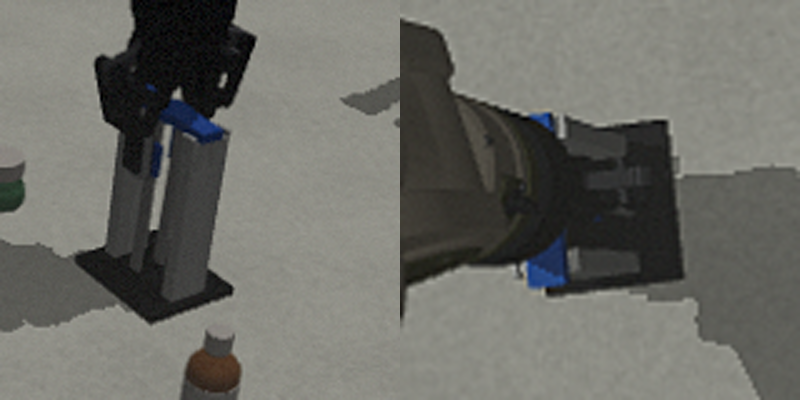

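Both fingers straddle the bar between the uprights, at crop (130,150) and (205,110), with the blue pad between them. I'll let it settle.

>>> {"api": "carry_out", "payload": {
  "moves": [
    {"tx":0,"ty":0,"tz":0,"wx":0,"wy":0,"wz":0,"claw":0},
    {"tx":0,"ty":0,"tz":0,"wx":0,"wy":0,"wz":0,"claw":0}
  ]
}}

```text
clock: 3.72
tcp_pos: [0.4966, 0.258, 0.0997]
orientation: [0.0, -0.051, 0.999, 0.0]
wrist_force: [-0.1, 0.4, 0.9]
finger_gap: 0.0428
grip_force: 0.3
```

```bash
python3 st.py
```

```text
3.73 [496.6 258.   99.7] psi 185.85 tilt [0.0006 0.0004] F [-0.1  0.4  0.9] gap 42.8 0.2715018857270479 q [ 0.34  0.36 -0.23  0.99  0.    0.23]
```

>>> {"api": "carry_out", "payload": {
  "moves": [
    {"tx":0.07,"ty":0.28,"tz":-0.5,"wx":0,"wy":0,"wz":0.006,"claw":0},
    {"tx":0,"ty":0,"tz":0,"wx":0,"wy":0,"wz":0,"claw":0},
    {"tx":0,"ty":0,"tz":0,"wx":0,"wy":0,"wz":0,"claw":0.1},
    {"tx":0,"ty":0,"tz":0,"wx":0,"wy":0,"wz":0,"claw":0.25},
    {"tx":0,"ty":0,"tz":0,"wx":0,"wy":0,"wz":0,"claw":0.25},
    {"tx":0,"ty":0,"tz":0,"wx":0,"wy":0,"wz":0,"claw":0.25}
  ]
}}

```text
clock: 4.47
tcp_pos: [0.4971, 0.2607, 0.0943]
orientation: [-0.0, -0.054, 0.999, 0.0]
wrist_force: [-0.3, 1.3, 0.4]
finger_gap: 0.0322
grip_force: 4.5
```

```bash
python3 st.py
```

```text
4.47 [497.1 260.7  94.3] psi 186.2 tilt [-0.0001  0.0001] F [-0.3  1.3  0.4] gap 32.2 4.509397745132446 q [ 0.34  0.36 -0.23  0.98  0.    0.23]
```

>>> {"api": "carry_out", "payload": {
  "moves": [
    {"tx":0,"ty":0,"tz":0.5,"wx":0,"wy":0,"wz":0,"claw":0.25},
    {"tx":0,"ty":0,"tz":1.5,"wx":0,"wy":0,"wz":0,"claw":0.25},
    {"tx":0,"ty":0,"tz":2,"wx":0,"wy":0,"wz":0,"claw":0.25},
    {"tx":0,"ty":0,"tz":2,"wx":0,"wy":0,"wz":0,"claw":0.25},
    {"tx":0,"ty":0,"tz":2,"wx":0,"wy":0,"wz":0,"claw":0.25},
    {"tx":0,"ty":0,"tz":1,"wx":0,"wy":0,"wz":0,"claw":0.25},
    {"tx":0,"ty":0,"tz":0,"wx":0,"wy":0,"wz":0,"claw":0.25},
    {"tx":0,"ty":0,"tz":0,"wx":0,"wy":0,"wz":0,"claw":0.25}
  ]
}}

```text
clock: 5.48
tcp_pos: [0.4967, 0.2605, 0.1837]
orientation: [-0.001, -0.054, 0.999, -0.0]
wrist_force: [0.7, -0.8, -1.0]
finger_gap: 0.0317
grip_force: 4.5
```

```bash
python3 st.py; python3 - <<'E'
from meas import *
c=shot('top');C=cloud(c);h=hsv(c);b=(h[...,0]>100)&(h[...,0]<125)&(h[...,1]>130)&(C[...,2]>.2)
P=C[b];print(len(P),P.mean(0),np.percentile(P,[5,95],axis=0))
c=shot('scene');C=cloud(c);h=hsv(c);b=(h[...,0]>100)&(h[...,0]<125)&(h[...,1]>130)&(C[...,2]>.17)&(C[...,2]<.3)&(C[...,1]>.2)
P=C[b];print(len(P),P.mean(0),np.percentile(P,[5,50,95],axis=0))
E
```

```text
5.47 [496.7 260.5 183.7] psi 186.2 tilt [-0.001  -0.0003] F [ 0.7 -0.8 -1. ] gap 31.7 4.509768784046173 q [ 0.34  0.3  -0.08  1.18  0.    0.23]
201 [0.48023932 0.25454815 0.24251725] [[0.45339592 0.24617554 0.23894708]
 [0.54087413 0.26414782 0.24458211]]
447 [0.49612195 0.31490202 0.23855139] [[0.35299585 0.22643348 0.17413859]
 [0.50970433 0.26636113 0.24253827]
 [0.54093606 0.85957598 0.28730835]]
```

>>> {"api": "carry_out", "payload": {
  "moves": [
    {"tx":0,"ty":-3,"tz":0,"wx":0,"wy":0,"wz":0,"claw":0.25},
    {"tx":1.5,"ty":-4,"tz":0,"wx":0,"wy":0,"wz":-0.012,"claw":0.25},
    {"tx":2,"ty":-5,"tz":0,"wx":0,"wy":0,"wz":-0.012,"claw":0.25},
    {"tx":2,"ty":-5,"tz":0,"wx":0,"wy":0,"wz":-0.012,"claw":0.25},
    {"tx":2,"ty":-5,"tz":0,"wx":0,"wy":0,"wz":-0.012,"claw":0.25},
    {"tx":2,"ty":-4,"tz":0,"wx":0,"wy":0,"wz":-0.012,"claw":0.25},
    {"tx":1.2,"ty":-2,"tz":0,"wx":0,"wy":0,"wz":-0.012,"claw":0.25},
    {"tx":0.5,"ty":-0.86,"tz":0,"wx":0,"wy":0,"wz":0,"claw":0.25}
  ]
}}

```text
clock: 6.58
tcp_pos: [0.6093, -0.0287, 0.1835]
orientation: [-0.001, -0.018, 1.0, 0.0]
wrist_force: [-0.2, -0.2, -1.1]
finger_gap: 0.032
grip_force: 4.5
```

>>> {"api": "carry_out", "payload": {
  "moves": [
    {"tx":0,"ty":0,"tz":0,"wx":0,"wy":0,"wz":0,"claw":0.25},
    {"tx":0,"ty":0,"tz":-1.2,"wx":0,"wy":0,"wz":0,"claw":0.25},
    {"tx":0,"ty":0,"tz":0,"wx":0,"wy":0,"wz":0,"claw":0.25},
    {"tx":0,"ty":0,"tz":0,"wx":0,"wy":0,"wz":0,"claw":0.25}
  ]
}}

```text
clock: 7.08
tcp_pos: [0.6087, -0.0271, 0.1722]
orientation: [-0.0, -0.019, 1.0, 0.0]
wrist_force: [0.2, -0.7, -1.1]
finger_gap: 0.0319
grip_force: 4.5
```

```bash
python3 st.py; python3 - <<'E'
from h import *
c=shot('scene');C=cloud(c)
cv2.imwrite('pics/w1.png',np.clip(cv2.resize(c['image'][180:330,260:420],(800,750),interpolation=cv2.INTER_CUBIC)[:600]*1.0,0,255).astype(np.uint8))
x0,y0,z0=.607,-.027,0
m=(abs(C[...,0]-.608)<.03)&(abs(C[...,1]+.028)<.03)&(C[...,2]>.08)&(C[...,2]<.2)
for lo in np.arange(.08,.2,.01):
    P=C[m&(C[...,2]>=lo)&(C[...,2]<lo+.01)]
    if len(P): print(round(lo,2),len(P),np.percentile(P,[3,50,97],axis=0)[:,:2].round(4).tolist())
E
```

```text
7.08 [608.7 -27.1 172.2] psi 182.14 tilt [-0.0005  0.0002] F [ 0.2 -0.7 -1.1] gap 31.9 4.476770684123039 q [-0.18  0.4   0.03  1.2   0.   -0.21]
0.09 44 [[0.6033, -0.0395], [0.6115, -0.0191], [0.6144, -0.015]]
0.1 52 [[0.6031, -0.0395], [0.6114, -0.0281], [0.6142, -0.0153]]
0.11 54 [[0.603, -0.0396], [0.6101, -0.0278], [0.6147, -0.0157]]
0.12 53 [[0.6019, -0.0396], [0.6113, -0.0193], [0.6151, -0.0156]]
0.13 58 [[0.6036, -0.0394], [0.6113, -0.0348], [0.6142, -0.0158]]
0.14 65 [[0.6033, -0.0395], [0.6106, -0.0349], [0.6141, -0.0149]]
0.15 66 [[0.6034, -0.0394], [0.6115, -0.0194], [0.615, -0.0149]]
0.16 61 [[0.603, -0.0391], [0.6114, -0.0198], [0.6141, -0.0146]]
0.17 77 [[0.6046, -0.0498], [0.6139, -0.0188], [0.6213, -0.0053]]
0.18 182 [[0.604, -0.0562], [0.6172, -0.0351], [0.6214, -0.0004]]
0.19 173 [[0.6047, -0.0566], [0.6176, -0.039], [0.6214, -0.0006]]
```

View pics/w1.png

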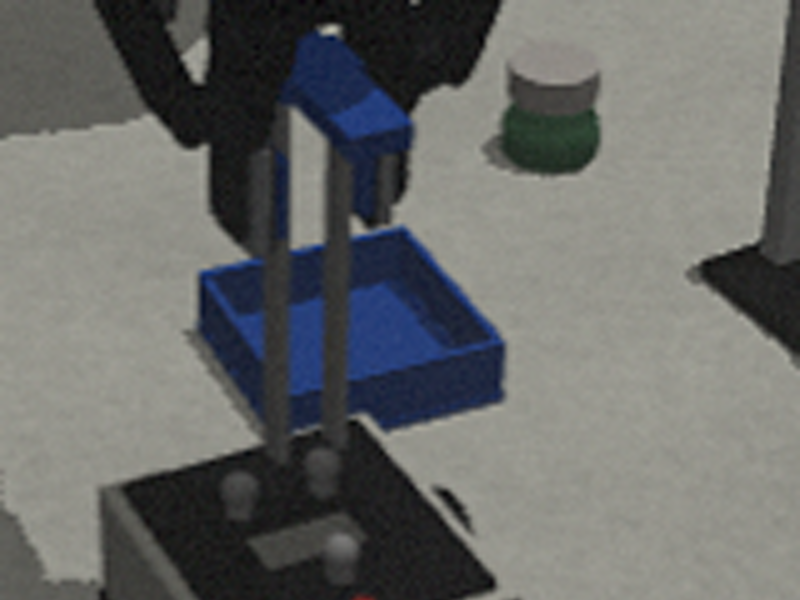

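The jaws hang plumb just above the well, at crop (278,455) and (335,445). Measured in the scene frame, they are centred on the spacer. Descending.

>>> {"api": "carry_out", "payload": {
  "moves": [
    {"tx":0,"ty":-0.03,"tz":-1.5,"wx":0,"wy":0,"wz":0,"claw":0.25},
    {"tx":0,"ty":0,"tz":-1.5,"wx":0,"wy":0,"wz":0,"claw":0.25},
    {"tx":0,"ty":0,"tz":-1.0,"wx":0,"wy":0,"wz":0,"claw":0.25},
    {"tx":0,"ty":0,"tz":-1.0,"wx":0,"wy":0,"wz":0,"claw":0.25},
    {"tx":0,"ty":0,"tz":-1.0,"wx":0,"wy":0,"wz":0,"claw":0.25},
    {"tx":0,"ty":0,"tz":0,"wx":0,"wy":0,"wz":0,"claw":0.25},
    {"tx":0,"ty":0,"tz":0,"wx":0,"wy":0,"wz":0,"claw":0.25}
  ]
}}

```text
clock: 8.0
tcp_pos: [0.6094, -0.0283, 0.1126]
orientation: [0.0, -0.018, 1.0, -0.0]
wrist_force: [-0.3, -0.2, -0.6]
finger_gap: 0.0323
grip_force: 4.5
```

>>> {"api": "carry_out", "payload": {
  "moves": [
    {"tx":0,"ty":0,"tz":-0.8,"wx":0,"wy":0,"wz":0,"claw":0.25},
    {"tx":0,"ty":0,"tz":-0.7,"wx":0,"wy":0,"wz":0,"claw":0.25},
    {"tx":0,"ty":0,"tz":-0.3,"wx":0,"wy":0,"wz":0,"claw":0.25},
    {"tx":0,"ty":0,"tz":0,"wx":0,"wy":0,"wz":0,"claw":0.25},
    {"tx":0,"ty":0,"tz":0,"wx":0,"wy":0,"wz":0,"claw":0.25}
  ]
}}

```text
clock: 8.62
tcp_pos: [0.6093, -0.0283, 0.0945]
orientation: [0.0, -0.018, 1.0, 0.0]
wrist_force: [0.2, -0.5, -1.1]
finger_gap: 0.0319
grip_force: 4.5
```

```bash
python3 st.py
```

```text
8.62 [609.3 -28.3  94.5] psi 182.07 tilt [0.0003 0.    ] F [ 0.2 -0.5 -1.1] gap 31.9 4.476870149374008 q [-0.18  0.45 -0.1   1.03  0.   -0.21]
```

>>> {"api": "carry_out", "payload": {
  "moves": [
    {"tx":0,"ty":0,"tz":0,"wx":0,"wy":0,"wz":0,"claw":0.32},
    {"tx":0,"ty":0,"tz":0,"wx":0,"wy":0,"wz":0,"claw":0.38},
    {"tx":0,"ty":0,"tz":0,"wx":0,"wy":0,"wz":0,"claw":0.5},
    {"tx":0,"ty":0,"tz":0,"wx":0,"wy":0,"wz":0,"claw":0.6},
    {"tx":0,"ty":0,"tz":0,"wx":0,"wy":0,"wz":0,"claw":0.6}
  ],
  "newtons": 20
}}

```text
clock: 9.25
tcp_pos: [0.6093, -0.0283, 0.0946]
orientation: [0.0, -0.018, 1.0, -0.0]
wrist_force: [0.1, 0.8, 1.0]
finger_gap: 0.0247
grip_force: 12.9
```

```bash
python3 st.py
```

```text
9.25 [609.3 -28.3  94.6] psi 182.08 tilt [ 0.0005 -0.    ] F [0.1 0.8 1. ] gap 24.7 12.913478761911392 q [-0.18  0.45 -0.1   1.03  0.   -0.21]
```

>>> {"api": "carry_out", "payload": {
  "moves": [
    {"tx":0,"ty":0,"tz":0,"wx":0,"wy":0,"wz":0,"claw":0.6},
    {"tx":0,"ty":0,"tz":0.5,"wx":0,"wy":0,"wz":0,"claw":0.6},
    {"tx":0,"ty":0,"tz":1,"wx":0,"wy":0,"wz":0,"claw":0.6},
    {"tx":0,"ty":0,"tz":1.5,"wx":0,"wy":0,"wz":0,"claw":0.6},
    {"tx":0,"ty":0,"tz":2,"wx":0,"wy":0,"wz":0,"claw":0.6},
    {"tx":0,"ty":0,"tz":2,"wx":0,"wy":0,"wz":0,"claw":0.6},
    {"tx":0,"ty":0,"tz":1.5,"wx":0,"wy":0,"wz":0,"claw":0.6},
    {"tx":0,"ty":0,"tz":0,"wx":0,"wy":0,"wz":0,"claw":0.6}
  ]
}}

```text
clock: 10.25
tcp_pos: [0.6102, -0.0284, 0.1813]
orientation: [0.002, -0.018, 1.0, -0.0]
wrist_force: [0.4, -0.6, -1.5]
finger_gap: 0.0248
grip_force: 12.9
```

```bash
python3 st.py; python3 - <<'E'
from meas import *
c=shot('scene');h=hsv(c);C=cloud(c)
cv2.imwrite('pics/w2.png',np.clip(cv2.resize(c['image'][220:300,280:370],(675,600),interpolation=cv2.INTER_CUBIC)*1.5,0,255).astype(np.uint8))
br=(h[...,0]>8)&(h[...,0]<30)&(h[...,1]>110)
for a,q in blobs(br,(280,370,200,310)):print(a,q.round(1),C[int(round(q[1])),int(round(q[0]))].round(4))
E
```

```text
10.25 [610.2 -28.4 181.3] psi 182.07 tilt [ 0.0034 -0.0005] F [ 0.4 -0.6 -1.5] gap 24.8 12.857958823442459 q [-0.18  0.4   0.04  1.21  0.   -0.21]
14 [321.1 261.6] [ 0.6139 -0.0282  0.1098]
```

View pics/w2.png

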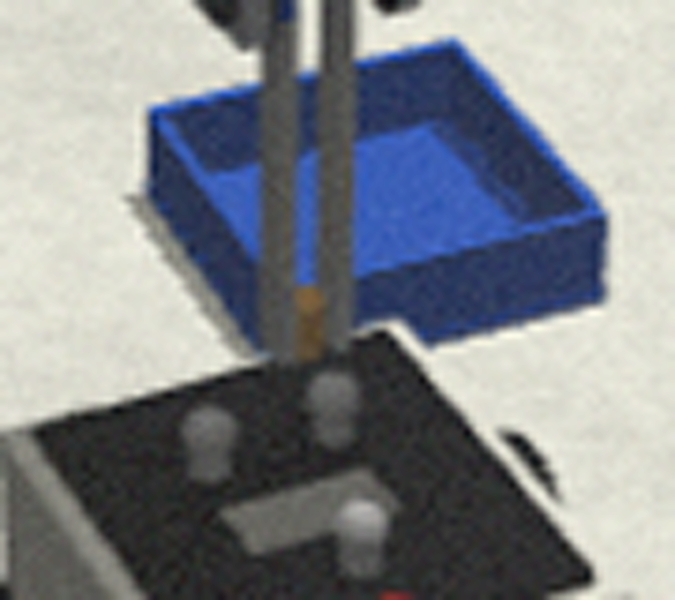

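The brass spacer is held between the jaw tips, at crop (310,320). On to the bin.

>>> {"api": "carry_out", "payload": {
  "moves": [
    {"tx":-1.5,"ty":0.8,"tz":0,"wx":0,"wy":0,"wz":0,"claw":0.6},
    {"tx":-2.8,"ty":1.6,"tz":0,"wx":0,"wy":0,"wz":0,"claw":0.6},
    {"tx":-3.5,"ty":2,"tz":0,"wx":0,"wy":0,"wz":0,"claw":0.6},
    {"tx":-3.5,"ty":2,"tz":0,"wx":0,"wy":0,"wz":0,"claw":0.6},
    {"tx":-2.5,"ty":1.4,"tz":0,"wx":0,"wy":0,"wz":0,"claw":0.6},
    {"tx":-1.5,"ty":0.75,"tz":-1,"wx":0,"wy":0,"wz":0,"claw":0.6},
    {"tx":0,"ty":0,"tz":-2,"wx":0,"wy":0,"wz":0,"claw":0.6},
    {"tx":0,"ty":0,"tz":-2,"wx":0,"wy":0,"wz":0,"claw":0.6}
  ]
}}

```text
clock: 11.3
tcp_pos: [0.4554, 0.0575, 0.1283]
orientation: [-0.0, -0.018, 1.0, 0.0]
wrist_force: [-0.0, -0.3, -1.7]
finger_gap: 0.0246
grip_force: 12.9
```

>>> {"api": "carry_out", "payload": {
  "moves": [
    {"tx":0,"ty":0,"tz":-1.5,"wx":0,"wy":0,"wz":0,"claw":0.6},
    {"tx":0,"ty":0,"tz":-1.3,"wx":0,"wy":0,"wz":0,"claw":0.6},
    {"tx":0,"ty":0,"tz":-0.7,"wx":0,"wy":0,"wz":0,"claw":0.6},
    {"tx":0,"ty":0,"tz":0,"wx":0,"wy":0,"wz":0,"claw":0.6},
    {"tx":0,"ty":0,"tz":0,"wx":0,"wy":0,"wz":0,"claw":0.6}
  ]
}}

```text
clock: 11.92
tcp_pos: [0.4565, 0.0572, 0.0947]
orientation: [0.0, -0.018, 1.0, 0.0]
wrist_force: [-0.5, 0.1, -0.9]
finger_gap: 0.025
grip_force: 12.9
```

```bash
python3 st.py
```

```text
11.93 [456.5  57.2  94.7] psi 182.07 tilt [0.0008 0.0001] F [-0.5  0.1 -0.9] gap 25.0 12.876006513834 q [-0.05  0.18 -0.48  0.91  0.   -0.09]
```

>>> {"api": "carry_out", "payload": {
  "moves": [
    {"tx":0,"ty":0,"tz":-0.4,"wx":0,"wy":0,"wz":0,"claw":0.6},
    {"tx":0,"ty":0,"tz":0,"wx":0,"wy":0,"wz":0,"claw":0.38},
    {"tx":0,"ty":0,"tz":0,"wx":0,"wy":0,"wz":0,"claw":0.32},
    {"tx":0,"ty":0,"tz":0,"wx":0,"wy":0,"wz":0,"claw":0.25},
    {"tx":0,"ty":0,"tz":0,"wx":0,"wy":0,"wz":0,"claw":0.25},
    {"tx":0,"ty":0,"tz":0.5,"wx":0,"wy":0,"wz":0,"claw":0.25},
    {"tx":0,"ty":0,"tz":1.5,"wx":0,"wy":0,"wz":0,"claw":0.25},
    {"tx":0,"ty":0,"tz":2,"wx":0,"wy":0,"wz":0,"claw":0.25}
  ]
}}

```text
clock: 12.92
tcp_pos: [0.4557, 0.0573, 0.1307]
orientation: [-0.0, -0.018, 1.0, 0.0]
wrist_force: [-0.2, 0.7, -0.9]
finger_gap: 0.0319
grip_force: 4.5
```

>>> {"api": "carry_out", "payload": {
  "moves": [
    {"tx":0,"ty":0,"tz":3,"wx":0,"wy":0,"wz":0,"claw":0.25},
    {"tx":0,"ty":0,"tz":2.5,"wx":0,"wy":0,"wz":0,"claw":0.25},
    {"tx":0,"ty":0,"tz":0,"wx":0,"wy":0,"wz":0,"claw":0.25},
    {"tx":0,"ty":0,"tz":0,"wx":0,"wy":0,"wz":0,"claw":0.25}
  ]
}}

```text
clock: 13.42
tcp_pos: [0.4558, 0.0573, 0.1847]
orientation: [-0.0, -0.018, 1.0, 0.0]
wrist_force: [0.3, -0.1, -1.2]
finger_gap: 0.0321
grip_force: 4.5
```

```bash
python3 st.py; python3 - <<'E'
from meas import *
c=shot('scene');h=hsv(c);C=cloud(c)
br=(h[...,0]>8)&(h[...,0]<30)&(h[...,1]>90)
for a,q in blobs(br,(280,380,150,310)):print(a,q.round(1),C[int(round(q[1])),int(round(q[0]))].round(4))
cv2.imwrite('pics/b1.png',np.clip(cv2.resize(c['image'][140:280,270:450],(720,560),interpolation=cv2.INTER_CUBIC)*1.5,0,255).astype(np.uint8))
E
```

```text
13.43 [455.8  57.3 184.7] psi 182.07 tilt [-0.0007  0.0001] F [ 0.3 -0.1 -1.2] gap 32.1 4.484669342637062 q [-0.05  0.11 -0.32  1.13  0.   -0.09]
23 [328.2 247.8] [0.4576 0.0563 0.0143]
```

View pics/b1.png

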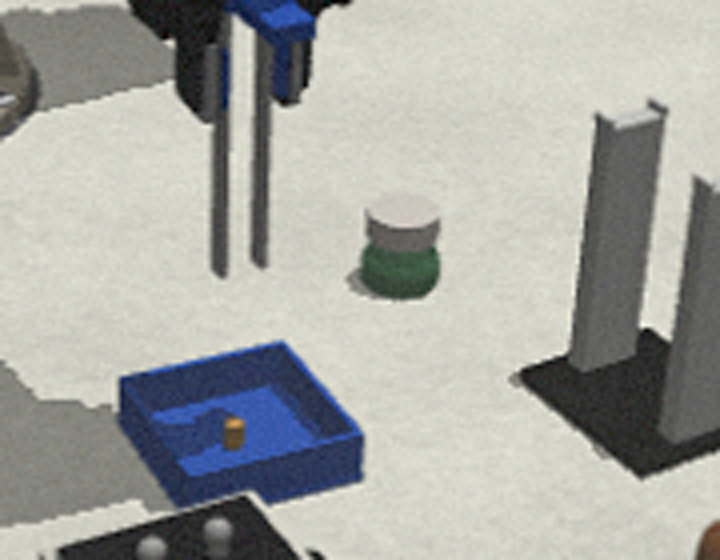

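The spacer stands in the bin, at crop (233,432), and the tongs are free of it. Next I hang the tongs back.

>>> {"api": "carry_out", "payload": {
  "moves": [
    {"tx":0.5,"ty":1.5,"tz":0,"wx":0,"wy":0,"wz":0.012,"claw":0.25},
    {"tx":1,"ty":3,"tz":0,"wx":0,"wy":0,"wz":0.012,"claw":0.25},
    {"tx":1,"ty":4,"tz":0,"wx":0,"wy":0,"wz":0.012,"claw":0.25},
    {"tx":1,"ty":4,"tz":0,"wx":0,"wy":0,"wz":0.012,"claw":0.25},
    {"tx":0.62,"ty":4,"tz":0,"wx":0,"wy":0,"wz":0.012,"claw":0.25},
    {"tx":0,"ty":2.5,"tz":0,"wx":0,"wy":0,"wz":0.012,"claw":0.25},
    {"tx":0,"ty":1.34,"tz":0,"wx":0,"wy":0,"wz":0,"claw":0.25},
    {"tx":0,"ty":0,"tz":0,"wx":0,"wy":0,"wz":0,"claw":0.25}
  ]
}}

```text
clock: 14.48
tcp_pos: [0.4968, 0.2614, 0.1846]
orientation: [-0.001, -0.055, 0.998, -0.0]
wrist_force: [-0.6, -0.2, -1.5]
finger_gap: 0.0323
grip_force: 4.5
```

>>> {"api": "carry_out", "payload": {
  "moves": [
    {"tx":0,"ty":0,"tz":-2,"wx":0,"wy":0,"wz":0,"claw":0.25},
    {"tx":0,"ty":0,"tz":-2.5,"wx":0,"wy":0,"wz":0,"claw":0.25},
    {"tx":0,"ty":0,"tz":-2,"wx":0,"wy":0,"wz":0,"claw":0.25},
    {"tx":0,"ty":0,"tz":-1,"wx":0,"wy":0,"wz":0,"claw":0.25},
    {"tx":0,"ty":0,"tz":0,"wx":0,"wy":0,"wz":0,"claw":0.25},
    {"tx":0,"ty":0,"tz":0,"wx":0,"wy":0,"wz":0,"claw":0.25}
  ]
}}

```text
clock: 15.22
tcp_pos: [0.498, 0.2606, 0.1112]
orientation: [0.001, -0.054, 0.999, 0.0]
wrist_force: [0.0, -1.0, -1.2]
finger_gap: 0.0325
grip_force: 4.5
```

```bash
python3 st.py
```

```text
15.22 [498.  260.6 111.2] psi 186.18 tilt [0.0013 0.0005] F [ 0.  -1.  -1.2] gap 32.5 4.4848620146512985 q [ 0.34  0.35 -0.2   1.02  0.    0.23]
```

>>> {"api": "carry_out", "payload": {
  "moves": [
    {"tx":-0.08,"ty":0,"tz":-0.8,"wx":0,"wy":0,"wz":0,"claw":0.25},
    {"tx":0,"ty":0,"tz":-0.6,"wx":0,"wy":0,"wz":0,"claw":0.25},
    {"tx":0,"ty":0,"tz":-0.3,"wx":0,"wy":0,"wz":0,"claw":0.25},
    {"tx":0,"ty":0,"tz":0,"wx":0,"wy":0,"wz":0,"claw":0.25},
    {"tx":0,"ty":0,"tz":0,"wx":0,"wy":0,"wz":0,"claw":0.25}
  ]
}}

```text
clock: 15.85
tcp_pos: [0.4965, 0.2607, 0.0933]
orientation: [0.0, -0.054, 0.999, 0.0]
wrist_force: [0.2, 0.1, 0.1]
finger_gap: 0.0322
grip_force: 4.5
```

```bash
python3 st.py
```

```text
15.85 [496.5 260.7  93.3] psi 186.2 tilt [0.     0.0001] F [0.2 0.1 0.1] gap 32.2 4.48466956615448 q [ 0.34  0.36 -0.23  0.98  0.    0.23]
```

>>> {"api": "carry_out", "payload": {
  "moves": [
    {"tx":0,"ty":0,"tz":0,"wx":0,"wy":0,"wz":0,"claw":0.1},
    {"tx":0,"ty":0,"tz":0,"wx":0,"wy":0,"wz":0,"claw":-0.2},
    {"tx":0,"ty":0,"tz":0,"wx":0,"wy":0,"wz":0,"claw":-1},
    {"tx":0,"ty":0,"tz":0,"wx":0,"wy":0,"wz":0,"claw":-1},
    {"tx":0,"ty":0,"tz":1,"wx":0,"wy":0,"wz":0,"claw":-1},
    {"tx":0,"ty":0,"tz":3,"wx":0,"wy":0,"wz":0,"claw":-1},
    {"tx":0,"ty":0,"tz":4,"wx":0,"wy":0,"wz":0,"claw":-1},
    {"tx":0,"ty":0,"tz":5,"wx":0,"wy":0,"wz":0,"claw":-1}
  ]
}}

```text
clock: 16.85
tcp_pos: [0.496, 0.2604, 0.2246]
orientation: [-0.001, -0.054, 0.999, -0.0]
wrist_force: [0.1, -0.2, -0.2]
finger_gap: 0.0856
grip_force: 0.0
```

>>> {"api": "carry_out", "payload": {
  "moves": [
    {"tx":0.4,"ty":-5,"tz":1,"wx":0,"wy":0,"wz":0,"claw":-1},
    {"tx":0.4,"ty":-6.2,"tz":0,"wx":0,"wy":0,"wz":0,"claw":-1},
    {"tx":0.4,"ty":-6.2,"tz":0,"wx":0,"wy":0,"wz":0,"claw":-1},
    {"tx":0.4,"ty":-6.2,"tz":0,"wx":0,"wy":0,"wz":0,"claw":-1},
    {"tx":0.4,"ty":-6.2,"tz":0,"wx":0,"wy":0,"wz":0,"claw":-1},
    {"tx":0.4,"ty":-6.2,"tz":0,"wx":0,"wy":0,"wz":0,"claw":-1},
    {"tx":0.4,"ty":-6.2,"tz":0,"wx":0,"wy":0,"wz":0,"claw":-1},
    {"tx":0.4,"ty":-6,"tz":0,"wx":0,"wy":0,"wz":0,"claw":-1}
  ]
}}

```text
clock: 17.85
tcp_pos: [0.5285, -0.2236, 0.2344]
orientation: [0.001, -0.054, 0.999, -0.0]
wrist_force: [0.7, 0.1, 0.4]
finger_gap: 0.0853
grip_force: 0.0
```

```bash
python3 st.py; python3 - <<'E'
from meas import *
c=shot('top');C=cloud(c);h=hsv(c);b=(h[...,0]>100)&(h[...,0]<125)&(h[...,1]>130)
print('bar',rect(c,b&(C[...,2]>.1515)&(C[...,2]<.17),(165,240,230,305),.153),np.nanmedian(C[230:305,165:240,2][(b&(C[...,2]>.14))[230:305,165:240]]))
c=shot('scene');h=hsv(c);C=cloud(c);b=(h[...,0]>100)&(h[...,0]<125)&(h[...,1]>130)&(C[...,2]>.1515)&(C[...,2]<.17);print(C[155:195,405:470][b[155:195,405:470]].mean(0))
E
```

```text
17.85 [ 528.5 -223.6  234.4] psi 186.18 tilt [ 0.0014 -0.0005] F [0.7 0.1 0.4] gap 85.3 0.0 q [-0.54  0.31  0.05  1.31  0.   -0.65]
bar (array([496.7, 259.2]), array([91.2, 25.5]), 2.43) 0.15304968109930916
[0.50108697 0.25953277 0.15423517]
```

>>> {"api": "carry_out", "payload": {
  "moves": [
    {"tx":0.3,"ty":-2.5,"tz":-2,"wx":0,"wy":0,"wz":0.016,"claw":-1},
    {"tx":0.28,"ty":-2.55,"tz":-3,"wx":0,"wy":0,"wz":0,"claw":-1},
    {"tx":0,"ty":0,"tz":-4,"wx":0,"wy":0,"wz":0,"claw":-1},
    {"tx":0,"ty":0,"tz":-4,"wx":0,"wy":0,"wz":0,"claw":-1},
    {"tx":0,"ty":0,"tz":-4,"wx":0,"wy":0,"wz":0,"claw":-1},
    {"tx":0,"ty":0,"tz":-2.3,"wx":0,"wy":0,"wz":0,"claw":-1},
    {"tx":0,"ty":0,"tz":0,"wx":0,"wy":0,"wz":0,"claw":-1},
    {"tx":0,"ty":0,"tz":0,"wx":0,"wy":0,"wz":0,"claw":-1}
  ]
}}

```text
clock: 18.95
tcp_pos: [0.5352, -0.272, 0.0417]
orientation: [0.001, -0.062, 0.998, -0.0]
wrist_force: [0.3, 0.1, 0.1]
finger_gap: 0.0855
grip_force: 0.0
```

```bash
python3 st.py
```

```text
18.95 [ 535.2 -272.    41.7] psi 187.14 tilt [ 0.0014 -0.0008] F [0.3 0.1 0.1] gap 85.5 0.0 q [-0.6   0.48 -0.19  0.9   0.   -0.73]
```

>>> {"api": "carry_out", "payload": {
  "moves": [
    {"tx":0,"ty":0,"tz":-2.5,"wx":0,"wy":0,"wz":0,"claw":-1},
    {"tx":0,"ty":0,"tz":-1.5,"wx":0,"wy":0,"wz":0,"claw":-1},
    {"tx":0,"ty":0,"tz":0,"wx":0,"wy":0,"wz":0,"claw":-0.5},
    {"tx":0,"ty":0,"tz":0,"wx":0,"wy":0,"wz":0,"claw":-0.4},
    {"tx":0,"ty":0,"tz":0,"wx":0,"wy":0,"wz":0,"claw":-0.3},
    {"tx":0,"ty":0,"tz":0,"wx":0,"wy":0,"wz":0,"claw":-0.2},
    {"tx":0,"ty":0,"tz":0,"wx":0,"wy":0,"wz":0,"claw":-0.1},
    {"tx":0,"ty":0,"tz":0,"wx":0,"wy":0,"wz":0,"claw":-0.1}
  ],
  "newtons": 25
}}

```text
clock: 19.95
tcp_pos: [0.535, -0.2723, 0.0013]
orientation: [0.001, -0.062, 0.998, -0.0]
wrist_force: [-0.7, 1.1, 5.6]
finger_gap: 0.0535
grip_force: 26.2
```

```bash
python3 st.py
```

```text
19.95 [ 535.  -272.3    1.3] psi 187.11 tilt [ 0.0014 -0.0009] F [-0.7  1.1  5.6] gap 53.5 26.204194128513336 q [-0.6   0.52 -0.24  0.81  0.   -0.73]
```

>>> {"api": "carry_out", "payload": {
  "moves": [
    {"tx":0,"ty":0,"tz":0.8,"wx":0,"wy":0,"wz":0,"claw":-0.1},
    {"tx":0,"ty":0,"tz":2,"wx":0,"wy":0,"wz":0,"claw":-0.1},
    {"tx":0,"ty":0,"tz":3,"wx":0,"wy":0,"wz":0,"claw":-0.1},
    {"tx":0,"ty":1,"tz":3,"wx":0,"wy":0,"wz":0,"claw":-0.1},
    {"tx":0.5,"ty":2.5,"tz":1,"wx":0,"wy":0,"wz":-0.015,"claw":-0.1},
    {"tx":1,"ty":3.5,"tz":0,"wx":0,"wy":0,"wz":-0.015,"claw":-0.1},
    {"tx":1.2,"ty":4,"tz":0,"wx":0,"wy":0,"wz":-0.015,"claw":-0.1},
    {"tx":1.2,"ty":4,"tz":0,"wx":0,"wy":0,"wz":-0.015,"claw":-0.1}
  ]
}}

```text
clock: 20.95
tcp_pos: [0.5731, -0.1206, 0.0982]
orientation: [-0.0, -0.032, 1.0, 0.0]
wrist_force: [0.6, -0.3, -2.4]
finger_gap: 0.0537
grip_force: 27.5
```

>>> {"api": "carry_out", "payload": {
  "moves": [
    {"tx":1.2,"ty":4,"tz":0,"wx":0,"wy":0,"wz":-0.015,"claw":-0.1},
    {"tx":1.2,"ty":3,"tz":0,"wx":0,"wy":0,"wz":-0.014,"claw":-0.1},
    {"tx":0.7,"ty":1.5,"tz":0,"wx":0,"wy":0,"wz":0,"claw":-0.1},
    {"tx":0.3,"ty":1,"tz":0,"wx":0,"wy":0,"wz":0,"claw":-0.1},
    {"tx":0,"ty":0,"tz":0,"wx":0,"wy":0,"wz":0,"claw":-0.1},
    {"tx":0,"ty":0,"tz":0,"wx":0,"wy":0,"wz":0,"claw":-0.1}
  ]
}}

```text
clock: 21.7
tcp_pos: [0.6071, -0.0278, 0.0982]
orientation: [-0.0, -0.017, 1.0, -0.0]
wrist_force: [0.4, -1.1, -2.4]
finger_gap: 0.0536
grip_force: 27.5
```

```bash
python3 st.py; python3 - <<'E'
from meas import *
s=shot('scene');C=cloud(s)
cv2.imwrite('pics/c1.png',np.clip(cv2.resize(s['image'][220:340,260:400],(700,600),interpolation=cv2.INTER_CUBIC)*1.5,0,255).astype(np.uint8))
print('red',[(a,c.round(1),onz(s,*c,.12)[:3].round(4),C[int(round(c[1])),int(round(c[0]))].round(4)) for a,c in blobs(red(s),(260,400,200,330))])
# front face of cell / edges
m=(C[...,2]>.1)&(C[...,2]<.135)&(C[...,0]>.55)&(abs(C[...,1]+.03)<.06)
P=C[m];print(len(P),np.percentile(P,[1,50,99],axis=0).round(4).tolist())
f=P[(P[:,2]<.117)&(P[:,2]>.103)&(P[:,0]>.63)];print('front',len(f),f.mean(0).round(4),np.percentile(f[:,1],[1,99]).round(4),'yaw',np.degrees(-np.polyfit(f[:,1],f[:,0],1)[0]).round(2))
E
```

```text
21.7 [607.1 -27.8  98.2] psi 181.95 tilt [-0.0004 -0.0002] F [ 0.4 -1.1 -2.4] gap 53.6 27.51172810792923 q [-0.18  0.44 -0.1   1.03 -0.   -0.21]
red [(np.int32(12), array([327.1, 261.2]), array([ 0.6285, -0.0246,  0.12  ]), array([ 0.6319, -0.0263,  0.1232])), (np.int32(15), array([332.1, 300.4]), array([ 0.7156, -0.0563,  0.12  ]), array([ 0.6462, -0.0231,  0.0564]))]
1420 [[0.5735, -0.0679, 0.1037], [0.6188, -0.0293, 0.1224], [0.642, 0.0111, 0.1337]]
front 238 [ 0.6396 -0.0295  0.1104] [-0.0537 -0.0003] yaw -0.66
```

View pics/c1.png

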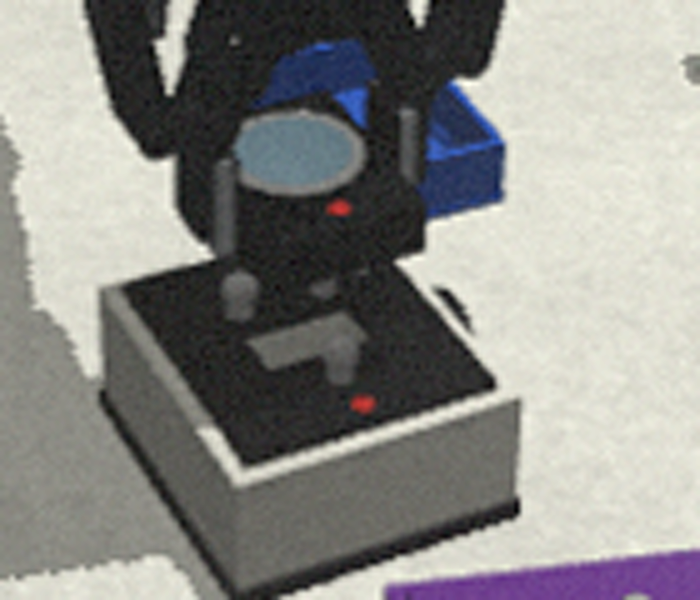

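The cell hangs level over the base, with its red dot at crop (338,208) on the same side as the base's at (362,404). I'll check the relative offset using the front faces, with the same method for both.

```bash
python3 - <<'E'
from meas import *
s=shot('scene');C=cloud(s)
def face(z0,z1,xm,xM,n):
    f=C[(C[...,2]>z0)&(C[...,2]<z1)&(C[...,0]>xm)&(C[...,0]<xM)&(abs(C[...,1]+.03)<.06)]
    mu=np.median(f,0);w,V=np.linalg.eigh(np.cov(f[:,:2].T));d=V[:,1]*np.sign(V[1,1])
    print(n,len(f),f.mean(0).round(4),np.percentile(f[:,1],[1,99]).round(4),'yaw',np.degrees(np.arctan2(-d[0],d[1])).round(2),'sd',np.sqrt(w[0]).round(5))
face(.106,.117,.632,.655,'cell');face(.015,.045,.65,.68,'mount')
b=[(a,c,onz(s,*c,.067)) for a,c in blobs((C[...,2]>.061)&(C[...,2]<.075),(290,350,265,310))]
print([(a,c.round(1),p.round(4)[:2]) for a,c,p in b])
t=shot('top');T=cloud(t);m=(T[...,2]>.11)&(T[...,2]<.14)
print('top red',[(a,c.round(1),onz(t,*c,.122)[:2].round(4)) for a,c in blobs(red(t),(300,370,160,250))])
E
```

```text
cell 189 [ 0.64   -0.0295  0.1116] [-0.054  -0.0002] yaw 0.4 sd 0.0017
mount 821 [ 0.661  -0.0262  0.0303] [-0.0732  0.0256] yaw 1.15 sd 0.00174
[(np.int32(46), array([307. , 277.7]), array([ 0.5908, -0.0423])), (np.int32(46), array([327.2, 290.3]), array([ 0.6332, -0.0256]))]
top red []
```

>>> {"api": "carry_out", "payload": {
  "moves": [
    {"tx":0.13,"ty":0.17,"tz":-0.8,"wx":0,"wy":0,"wz":0.002,"claw":-0.1},
    {"tx":0,"ty":0,"tz":-0.8,"wx":0,"wy":0,"wz":0,"claw":-0.1},
    {"tx":0,"ty":0,"tz":-0.6,"wx":0,"wy":0,"wz":0,"claw":-0.1},
    {"tx":0,"ty":0,"tz":-0.2,"wx":0,"wy":0,"wz":0,"claw":-0.1},
    {"tx":0,"ty":0,"tz":0,"wx":0,"wy":0,"wz":0,"claw":-0.1},
    {"tx":0,"ty":0,"tz":0,"wx":0,"wy":0,"wz":0,"claw":-0.1}
  ]
}}

```text
clock: 22.6
tcp_pos: [0.6089, -0.0251, 0.0746]
orientation: [0.0, -0.019, 1.0, 0.0]
wrist_force: [0.1, -0.4, -2.9]
finger_gap: 0.0532
grip_force: 27.5
```

>>> {"api": "carry_out", "payload": {
  "moves": [
    {"tx":0,"ty":0,"tz":-0.2,"wx":0,"wy":0,"wz":0,"claw":-0.1},
    {"tx":0,"ty":0,"tz":0,"wx":0,"wy":0,"wz":0,"claw":-0.1},
    {"tx":0,"ty":0,"tz":0,"wx":0,"wy":0,"wz":0,"claw":-0.1}
  ]
}}

```text
clock: 22.98
tcp_pos: [0.6087, -0.0251, 0.0724]
orientation: [0.0, -0.019, 1.0, 0.0]
wrist_force: [-0.4, -0.2, -2.0]
finger_gap: 0.0535
grip_force: 27.5
```

```bash
python3 st.py
```

```text
22.98 [608.7 -25.1  72.4] psi 182.13 tilt [0.0001 0.0001] F [-0.4 -0.2 -2. ] gap 53.5 27.520574033260345 q [-0.17  0.47 -0.13  0.98  0.   -0.21]
```

>>> {"api": "carry_out", "payload": {
  "moves": [
    {"tx":0,"ty":-0.05,"tz":-0.1,"wx":0,"wy":0,"wz":0,"claw":-0.1},
    {"tx":0,"ty":0,"tz":0,"wx":0,"wy":0,"wz":0,"claw":-0.1},
    {"tx":0,"ty":0,"tz":-0.08,"wx":0,"wy":0,"wz":0,"claw":-0.1},
    {"tx":0,"ty":0,"tz":0,"wx":0,"wy":0,"wz":0,"claw":-0.1},
    {"tx":0,"ty":0,"tz":0,"wx":0,"wy":0,"wz":0,"claw":-0.1}
  ]
}}

```text
clock: 23.6
tcp_pos: [0.6086, -0.0256, 0.0705]
orientation: [0.0, -0.019, 1.0, 0.0]
wrist_force: [0.0, 0.4, -2.0]
finger_gap: 0.0534
grip_force: 27.5
```

```bash
python3 st.py
```

```text
23.6 [608.6 -25.6  70.5] psi 182.13 tilt [0.     0.0001] F [ 0.   0.4 -2. ] gap 53.4 27.520733177661896 q [-0.17  0.47 -0.13  0.97  0.   -0.21]
```

>>> {"api": "carry_out", "payload": {
  "moves": [
    {"tx":0,"ty":0,"tz":-0.05,"wx":0,"wy":0,"wz":0,"claw":-0.1},
    {"tx":0,"ty":0,"tz":-0.05,"wx":0,"wy":0,"wz":0,"claw":-0.1},
    {"tx":0,"ty":0,"tz":0,"wx":0,"wy":0,"wz":0,"claw":-0.1},
    {"tx":0,"ty":0,"tz":0,"wx":0,"wy":0,"wz":0,"claw":-0.1}
  ]
}}

```text
clock: 24.1
tcp_pos: [0.6087, -0.0257, 0.0698]
orientation: [0.0, -0.019, 1.0, -0.0]
wrist_force: [-1.1, 0.7, 0.4]
finger_gap: 0.0532
grip_force: 27.8
```

```bash
python3 st.py
```

```text
24.1 [608.7 -25.7  69.8] psi 182.13 tilt [ 0.0002 -0.0001] F [-1.1  0.7  0.4] gap 53.2 27.84996896982193 q [-0.17  0.47 -0.13  0.97 -0.   -0.21]
```

>>> {"api": "carry_out", "payload": {
  "moves": [
    {"tx":0,"ty":0,"tz":0,"wx":0,"wy":0,"wz":0,"claw":-0.25},
    {"tx":0,"ty":0,"tz":0,"wx":0,"wy":0,"wz":0,"claw":-0.3},
    {"tx":0,"ty":0,"tz":0,"wx":0,"wy":0,"wz":0,"claw":-0.4},
    {"tx":0,"ty":0,"tz":0,"wx":0,"wy":0,"wz":0,"claw":-1},
    {"tx":0,"ty":0,"tz":0,"wx":0,"wy":0,"wz":0,"claw":-1},
    {"tx":0,"ty":0,"tz":1.5,"wx":0,"wy":0,"wz":0,"claw":-1},
    {"tx":0,"ty":0,"tz":3.5,"wx":0,"wy":0,"wz":0,"claw":-1},
    {"tx":0,"ty":0,"tz":5,"wx":0,"wy":0,"wz":0,"claw":-1}
  ]
}}

```text
clock: 25.1
tcp_pos: [0.6078, -0.0255, 0.1703]
orientation: [-0.001, -0.019, 1.0, 0.0]
wrist_force: [1.4, -0.4, 0.4]
finger_gap: 0.0852
grip_force: 0.0
```

>>> {"api": "carry_out", "payload": {
  "moves": [
    {"tx":-2,"ty":-5,"tz":3,"wx":0,"wy":0,"wz":0,"claw":-1},
    {"tx":-2,"ty":-6,"tz":0,"wx":0,"wy":0,"wz":0,"claw":-1},
    {"tx":-2,"ty":-6,"tz":0,"wx":0,"wy":0,"wz":0,"claw":-1},
    {"tx":-2,"ty":-5,"tz":0,"wx":0,"wy":0,"wz":0,"claw":-1},
    {"tx":0,"ty":-3,"tz":0,"wx":0,"wy":0,"wz":0,"claw":-1},
    {"tx":0,"ty":0,"tz":0,"wx":0,"wy":0,"wz":0,"claw":-1},
    {"tx":0,"ty":0,"tz":0,"wx":0,"wy":0,"wz":0,"claw":-1}
  ]
}}

```text
clock: 25.98
tcp_pos: [0.5291, -0.2738, 0.2001]
orientation: [0.0, -0.019, 1.0, 0.0]
wrist_force: [1.2, 0.3, 0.1]
finger_gap: 0.0853
grip_force: 0.0
```

```bash
python3 st.py; python3 - <<'E'
from meas import *
t=shot('top');s=shot('scene')
for n,c,box in(('top',t,(300,370,175,250)),('sc',s,(270,370,240,340))):
    C=cloud(c);u0,u1,v0,v1=box;m=np.zeros(C.shape[:2],bool);m[v0:v1,u0:u1]=1
    k=m&(C[...,2]>.087)&(C[...,2]<.0965)&(abs(C[...,0]-.607)<.045)&(abs(C[...,1]+.027)<.04)
    h=hsv(c);f=k&(h[...,2]<90)
    P=C[f];A=np.c_[P[:,:2]-P[:,:2].mean(0),np.ones(len(P))]
    for _ in range(4):
        q=np.linalg.lstsq(A,P[:,2],rcond=None)[0];g=abs(A@q-P[:,2])<.003;A,P=A[g],P[g]
    print(n,len(P),'tilt deg',np.degrees(q[:2]).round(2),'z',(P[:,2].mean()).round(4), 'rect',rect(c,k|(m&(C[...,2]>.085)),box,.093))
    print('red',[(a,e.round(1),onz(c,*e,.093)[:2].round(4)) for a,e in blobs(red(c),box)])
a=np.hstack([cv2.resize(s['image'][230:350,260:380],(400,400),interpolation=cv2.INTER_CUBIC),cv2.resize(t['image'][165:295,180:380],(400,260),interpolation=cv2.INTER_CUBIC).copy() if 0 else cv2.resize(t['image'][175:265,170:260+0],(400,400))*0+cv2.resize(t['image'][170:300,250:380],(400,400),interpolation=cv2.INTER_CUBIC)])
b=np.hstack([cv2.resize(s['image'][130:260,380:510],(200,200)),s['image'][180:380,150:550],cv2.resize(t['image'][230:310,165:245],(200,200))])
cv2.imwrite('pics/f1.png',np.clip(np.vstack([a,b])*1.4,0,255).astype(np.uint8))
E
```

```text
25.98 [ 529.1 -273.8  200.1] psi 182.13 tilt [0.0003 0.0003] F [1.2 0.3 0.1] gap 85.3 0.0 q [-0.61  0.36  0.04  1.25  0.   -0.65]
top 429 tilt deg [-0.32  0.53] z 0.0931 rect (array([606.1, -28. ]), array([70.7, 53.9]), 2.06)
red [(np.int32(3), array([332.3, 192.7]), array([ 0.642 , -0.0249])), (np.int32(10), array([333.5, 196.2]), array([ 0.6345, -0.0271]))]
sc 569 tilt deg [-0.56  0.89] z 0.0933 rect (array([611.5, -27.8]), array([79.3, 58.1]), 2.6)
red [(np.int32(10), array([328.5, 276.2]), array([ 0.6316, -0.0231])), (np.int32(15), array([332.1, 300.4]), array([ 0.6866, -0.0423]))]
```

View pics/f1.png

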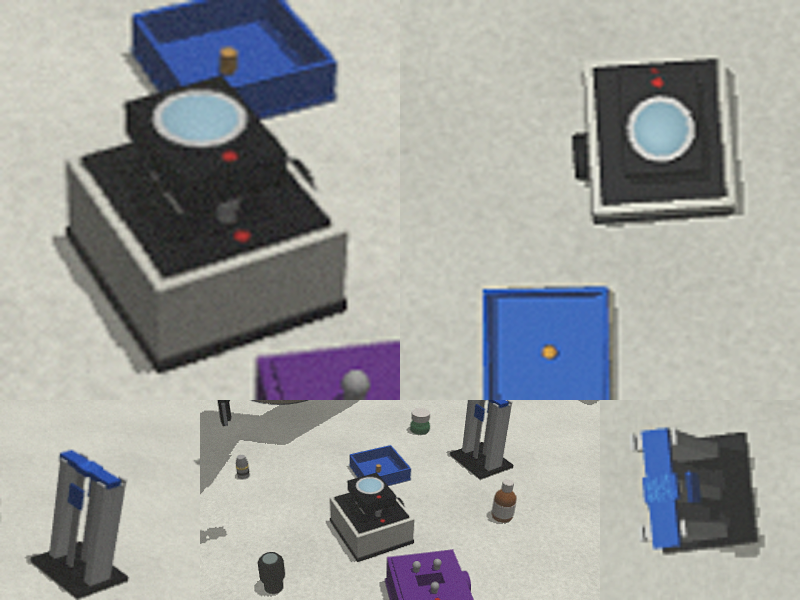

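The picture shows the cell on the base with both red dots on the same side, at crop (230,156) and (242,236). It is level, with its top at 93.1 mm (93 expected). In the top view its centre is within 0.1 mm of the mount axis and its yaw matches. The spacer is in the bin, the tongs hang between the lips, and the bystanders are upright. Handing in.

```bash
python3 -c "
from workcell import env
print(env.hand_in())"
```

```text
the job is handed in; nothing more can be done
None
```

The job is handed in (no verdict came back): the spacer is in the blue bin, the tongs are back on their stand, and the lens cell sits on the three balls with its red dot on the base's side, its top at 93.1 mm (93 expected); the clock was about 26 s of the 70 s allowed.

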